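# Shut the balance's draught shield and tare it with the touch-free sensor

### The job

The empty beaker on the balance has to be tared: with the fingertips on the blue ridge, gently slide the glass top door of the draught shield fully shut, then point down at the dark window of the green-collared tare sensor from just above it, without touching it, and stay there for two seconds. Then take the hand well away from the sensors and finish clear of everything. Do not reach over the orange-collared sensor, which would print, and leave both sensors, the beaker and the other things on the bench where they stand; nothing is to be picked up.

Things in the scene. Friction and masses are not known exactly. Their poses are not given: they have to be found in the camera images.
- balance: Analytical balance, fixed on the bench: white housing 380 deep, 210 wide, 255 high, with a glass weighing chamber in the middle, a terminal with display at its front and a solid white block of full height at its back. Origin on the bench under the middle of the pan; its x axis points from the terminal (front, which reaches 190 mm before the origin) to the back (190 mm behind the origin), z up.
- shield_door (a joint): Sliding glass top door of the chamber, 180 x 188 mm in a grey frame, in m: 0 fully shut, up to 0.105 open. It opens along the balance's +x (backwards over the rear block) and is shut by pushing it along the balance's -x up to its stop. It slides with light friction (1.5 N plus 12 N per m/s), stays where it is left. The door's upper face is 261 mm above the bench, with no rail or edge standing above 265 mm.
- door_ridge (a point): Blue finger ridge on the top door, 100 mm wide (along the balance's y) and 18 mm high, its top 279 mm above the bench; steep flat back face (towards the balance's +x) and a sloping front, so that it is pushed from behind and not gripped. This point is the middle of the back face, 9 mm above the door's upper face, 270 mm above the bench. It moves with the door; axes as the balance. Behind it (+x) the door is flat for 140 mm.
- beaker: Empty glass beaker, 43 mm across, 56 high, loose on the pan inside the chamber. Origin at the centre of its underside. Must not be disturbed.
- tare_sensor: Cordless touch-free tare sensor, loose on the bench: squat white puck 72 mm across and 30 high with a sloping GREEN collar and a dark round window on top. Origin at the centre of its underside, z up. It must be neither touched nor moved.
- tare_window (a point): Centre of the tare sensor's dark window (34 mm across), on its top face 30 mm above the bench; z up. The sensor sees a hand whose point between the fingertips is over the window and whose fingertips are no higher than about 50 mm above it.
- print_sensor: The same puck with an ORANGE collar; it prints when a hand is over it. Origin at the centre of its underside. Must be neither touched nor moved.
- print_window (a point): Centre of the print sensor's window, on its top face 30 mm above the bench; z up. It sees a hand with its fingertips up to about 50 mm above it.
- amber_bottle: Capped amber glass bottle with a blue cap, 56 mm across, 100 high, loose bystander. Origin at the centre of its underside.
- cal_weight: Steel 200 g calibration weight with a knob, 32 mm across, 60 high, loose bystander. Origin at the centre of its underside.
- tube_rack: White rack with small red-capped tubes, 90 x 120 mm, 50 high, loose bystander. Origin at the centre of its underside.
Mind the look-alikes: they are no part of the job. Of the things like the tare_sensor, leave any that is pink, purple or yellow; of the rest the larger one is meant.

How it is judged:
On the way, in this order (a step that is already met when the one before it is completed fails the run):
1. the fingertips press on the balance's top door at its blue ridge (contact force between the fingers and balance above 0.3 N and distance between the grasp point and door_ridge below 0.075 m), for 0.05 s.
2. the draught shield's top door is fully shut (value of joint shield_door below 0.004 m), for 0.2 s.
3. with the door shut, the hand points down at the green-collared tare sensor's window from just above it and dwells there (value of joint shield_door below 0.004 m and horizontal distance between the grasp point and tare_window below 0.025 m and z of the grasp point in the frame of tare_window between 0.01 and 0.075 m), for 1.5 s.
At the end, for the whole second after the job is handed in: The top door is shut to within 4 mm; the grasp point is more than 120 mm from both sensors' windows; the beaker and both sensors are within 5 mm and the bottle, weight and tube rack within 10 mm of where they stood; beaker, bottle and weight upright (value of joint shield_door below 0.004 m and distance between the grasp point and tare_window above 0.12 m and distance between the grasp point and print_window above 0.12 m and distance of each of amber_bottle, cal_weight, tube_rack from where it was at the start of the episode below 0.01 m and distance of each of beaker, tare_sensor, print_sensor from where it was at the start of the episode below 0.005 m and angle between each of beaker, amber_bottle, cal_weight's own z axis and vertical below 0.1 rad); the robot touches nothing.
It fails at once if a sensor is touched (contact force between any of the fingers, the arm and tare_sensor above 0.3 N or contact force between any of the fingers, the arm and print_sensor above 0.3 N).
It fails at once if the hand is over the orange-collared print sensor and sets it off (horizontal distance between the grasp point and print_window below 0.04 m and z of the grasp point in the frame of print_window below 0.065 m).
It fails at once if the balance or its glass door is pushed hard (over 30 N) (contact force between any of the fingers, the arm and balance above 30 N).
It fails at once if a sensor is shifted or lifted, or the beaker is disturbed (distance of any of tare_sensor, print_sensor, beaker from where it was at the start of the episode above 0.005 m).
It fails at once if the bottle, the weight or the tube rack is shifted or lifted (distance of any of amber_bottle, cal_weight, tube_rack from where it was at the start of the episode above 0.01 m).
It also fails if it takes over 48 s, if anything falls off the work surface, if the arm or the gripper's body presses on something with over 40 N, if the wrist force passes 120 N, or if a joint passes its speed limit or range.

### The arm

A 6-joint arm with a two-finger parallel gripper is mounted at the origin on the work surface. World frame = base frame: x ahead of the robot, y to its left, z up, the work surface at z = 0. Lengths are in m, angles in rad, forces in N, time in s.
With the tool pointing down it reaches from about 0.15 to 0.775 m from the base axis. Payload 6.1 kg.
Tool frame: the origin (TCP) lies at the very end of the fingers, on their centre line; the grasp point (between the pads) lies 19 mm behind it (env.grasp_offset is the distance from the TCP to the grasp point, in m); x points along the fingers, y is the direction in which the jaws open and shut, and the axes are right-handed (so a half turn about x gives the same grasp; the last joint's range is limited). The gripper opens to 85 mm and grips with 20 to 120 N. Pads are 22 mm wide; open, the fingers measure 114 mm over their backs; the gripper's body (76 mm by 85 mm) begins 54 mm behind the grasp point. The pads swing forward as they close: fully open they stand 13 mm farther back than shut.
Start: joints at [1.21, 0.126, -0.04, 1.405, 0, 1.571], TCP at [0.185, 0.491, 0.231] pointing down, gripper open.
Joint ranges: [-2.72, 2.72], [-0.95, 1.95], [-1.27, 1.35], [-1.78, 2.02], [-1.46, 1.47], [-3.14, 3.14]. Speed limits (rad/s): [2.39, 2.39, 3.01, 3.14, 3.14, 3.14].

### API

Orientations are given as a rotation vector (axis times angle).
In Python, from cell import readout, optics, env gives the robot as it stands. The module is installed in compiled form; this text tells all that it offers.
- The arm moves only by the tool jog_arm, never from a script. Its argument "motion" is a list of rows, each an object with "xyz": the shift along the tool's x, y, z in mm, a list of three; "twist": the turn about the tool's x in degrees; "gripper": the closure, from 0 (fully open) to 1 (shut). A call has 1 to 8 rows; each row shifts and turns the commanded pose from where the row before left it, along the tool's axes as they then stand; what a row does not reach is not made up. A row lasts 1/12 s, in which the tool goes at most 41.7 mm and 7.16 degrees, less where a joint would pass 70% of its speed; a pose out of reach is approached as far as the arm can. A call with a gripper value outside its range is refused whole. The fingers move at their own pace and stop on an object; "force" is the grip in N (left out, the last holds). Time passes only in rows, so rows that do not move let the fingers close. It gives the time, the measured TCP pose, the force and the opening at its end, in the units of the state.
- readout.read_state(): the state, without advancing time (a new reading comes with each control period).
- optics.read_camera(name): name is "scene" or "top" or "wrist"; returns a dict with "frame" (480x640x3 uint8, blue, green, red), "fx", "fy", "cx", "cy" (pixels), "extrinsics" (4x4, takes a point from camera to world coordinates). Camera axes: x right, y down, z forward; pixel columns grow to the right and rows downward; lengths in m; the calibration is good to about 2 mm. The wrist camera is an equidistant fisheye: a pixel r from the principal point sees the ray r / f radians off the axis. A picture is of the moment at which its call begins. There is no depth.
- env.hand_in(): hands the job in, once; it reports no verdict.
Trained networks look in the newest picture that a camera, given by its name, has taken for a name from the list of things; names that differ only in an ending like _2 or _b are one class to them, and where a whole thing is asked for, a point or a joint stands for the part that bears it (a point fixed in the world has none). Each returns a list of dicts, best first, with "conf" (0 to 1); they miss things now and then, are a little off and sometimes report something else, mostly with a low value. They report only what shows in the picture. A call takes as long as a camera call. They do not tell look-alikes from the thing itself.
- optics.spot_in(camera, name): "box" ([left, top, right, bottom] in pixels, round what is visible of it).
- optics.masks_of(camera, name): "mask" (480x640 bool, what is visible of it) and "box" ([left, top, right, bottom] in pixels, round what is visible of it).
- optics.spot_point(camera, name): "position" ([column, row] in pixels: a listed point, or the origin of a listed thing).
The state is a dict: "t": time; "joint_positions": joint angles; "qd": joint speeds; "joint_torque": joint torques, N m; "tool_pos": TCP position; "tcp_rot": TCP orientation; "ft_force": force on the tool from outside, world axes, zero at the start; "moment": the same for the moment, N m; "gripper_width": finger opening in m.
Only numpy, scipy, OpenCV 4.12 (cv2) and the standard library are available. Lean on these libraries where they do the work, as an engineer would, in place of code of your own. Each camera call takes 0.05 s, during which the arm holds its last target.

## Working session

There is one attempt and no reset: what is moved stays moved. The work goes in short steps, Python scripts to look and compute and a tool call to move; the robot and the scene stay as the last step left them, time stands still between calls to the robot, and variables do not carry over. Pictures are saved under pics/ and viewed, and the job is handed in when it is done.

Besides the shell and the picture viewer there is one more tool, called after "Request:" in YAML: its name, and indented under it one key for each argument. jog_arm: Moves the arm, as the interface text tells. Its arguments: {"type":"object","properties":{"motion":{"type":"array"},"force":{"type":"number"}},"required":["motion"]}

```bash
mkdir -p pics; cat > h.py <<'E'
import numpy as np, cv2
from cell import readout, optics, env
def ray(c,px):
    E=np.array(c["extrinsics"]); u=(px[0]-c["cx"])/c["fx"]; v=(px[1]-c["cy"])/c["fy"]
    d=E[:3,:3]@np.array([u,v,1.]); return E[:3,3],d
def atz(c,px,z):
    o,d=ray(c,px); return o+d*(z-o[2])/d[2]
def proj(c,P):
    E=np.array(c["extrinsics"]); p=E[:3,:3].T@(np.array(P)-E[:3,3]); return [c["fx"]*p[0]/p[2]+c["cx"],c["fy"]*p[1]/p[2]+c["cy"]]
E
python3 - <<'E'
from h import *
s=readout.read_state(); print(s)
H={"door_ridge":.27,"tare_window":.03,"print_window":.03,"balance":0,"beaker":None,"tare_sensor":0,"print_sensor":0,"amber_bottle":0,"cal_weight":0,"tube_rack":0}
for n in("top","scene"):
    c=optics.read_camera(n); cv2.imwrite(f"pics/{n}0.png",c["frame"]); print(n,np.round(c["extrinsics"],3).tolist(),c["fx"])
    for k,z in H.items():
        for r in optics.spot_point(n,k)[:4]:
            print(n,k,round(r["conf"],2),np.round(r["position"]), None if z is None else np.round(atz(c,r["position"],z),3))
E
```

```text
{'t': 0.0, 'joint_positions': array([ 1.21000350e+00,  1.26393155e-01, -4.05764904e-02,  1.40537923e+00,
        7.21938816e-06,  1.57083118e+00]), 'qd': array([-0.00023802, -0.00274986, -0.00045839, -0.0007825 ,  0.00035065,
        0.00093401]), 'joint_torque': array([ 8.79244999e-04, -4.35918546e+01,  3.52923775e+01,  1.73599221e-02,
        1.23298832e-04, -7.69068222e-07]), 'tool_pos': array([0.18519593, 0.49084057, 0.23053598]), 'tcp_rot': array([ 0.28192235,  1.55247753, -0.28433027]), 'ft_force': array([0.21663267, 0.63963407, 0.73720736]), 'moment': array([-0.0369864 , -0.00425482, -0.01379301]), 'gripper_width': 0.08539966390419654}
top [[0.004, -0.997, 0.076, 0.372], [-1.0, -0.004, 0.005, 0.035], [-0.004, -0.076, -0.997, 1.545], [0.0, 0.0, 0.0, 1.0]] 530.2448485251078
top door_ridge 0.87 [328. 233.] [0.51  0.007 0.27 ]
top tare_window 0.94 [199. 240.] [0.517 0.37  0.03 ]
top tare_window 0.94 [158. 223.] [0.563 0.489 0.03 ]
top tare_window 0.84 [238. 246.] [0.499 0.259 0.03 ]
top tare_window 0.77 [164. 258.] [0.463 0.471 0.03 ]
top print_window 0.75 [462. 262.] [ 0.454 -0.3
[... 960 characters left out ...]
8. 392.] [0.573 0.488 0.03 ]
scene tare_window 0.66 [388. 315.] [0.494 0.25  0.03 ]
scene tare_window 0.66 [436. 308.] [0.419 0.343 0.03 ]
scene tare_window 0.59 [433. 345.] [0.515 0.369 0.03 ]
scene print_window 0.82 [191. 212.] [ 0.456 -0.363  0.03 ]
scene tare_sensor 0.97 [438. 311.] [0.406 0.349 0.   ]
scene tare_sensor 0.83 [431. 353.] [0.52  0.373 0.   ]
scene tare_sensor 0.75 [387. 322.] [0.495 0.252 0.   ]
scene tare_sensor 0.68 [478. 354.] [0.469 0.469 0.   ]
scene print_sensor 0.61 [193. 217.] [ 0.448 -0.369  0.   ]
scene amber_bottle 0.65 [375. 374.] [0.626 0.279 0.   ]
scene cal_weight 0.75 [182. 277.] [ 0.626 -0.262  0.   ]
scene tube_rack 0.56 [235. 185.] [ 0.282 -0.341  0.   ]
```

View pics/top0.png

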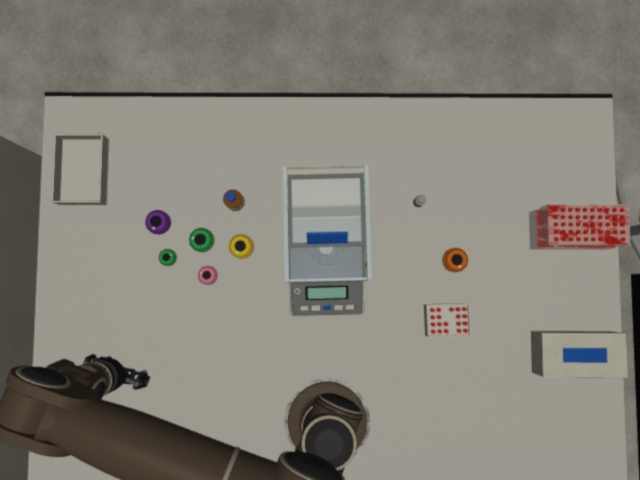

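View pics/scene0.png

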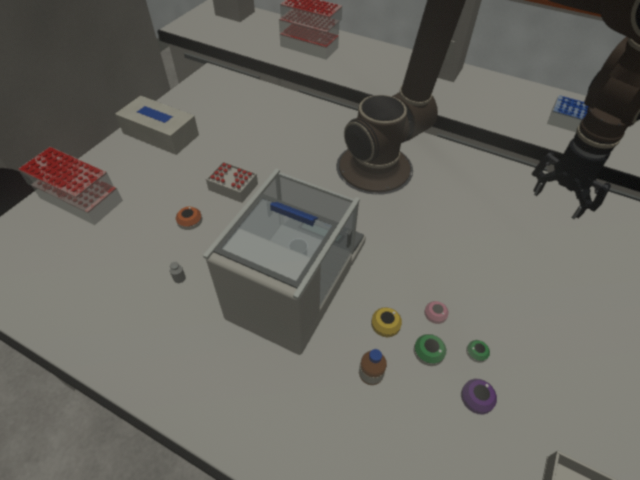

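```bash
python3 - <<'E'
from h import *
a=cv2.imread("pics/top0.png")[200:300,130:270]; cv2.imwrite("pics/top0z.png",cv2.resize(a,None,fx=5.5,fy=5.5,interpolation=cv2.INTER_CUBIC))
a=cv2.imread("pics/top0.png")[180:320,250:410]; cv2.imwrite("pics/top0y.png",cv2.resize(a,None,fx=4,fy=4,interpolation=cv2.INTER_CUBIC))
E
```

```text
(no output)
```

View pics/top0z.png

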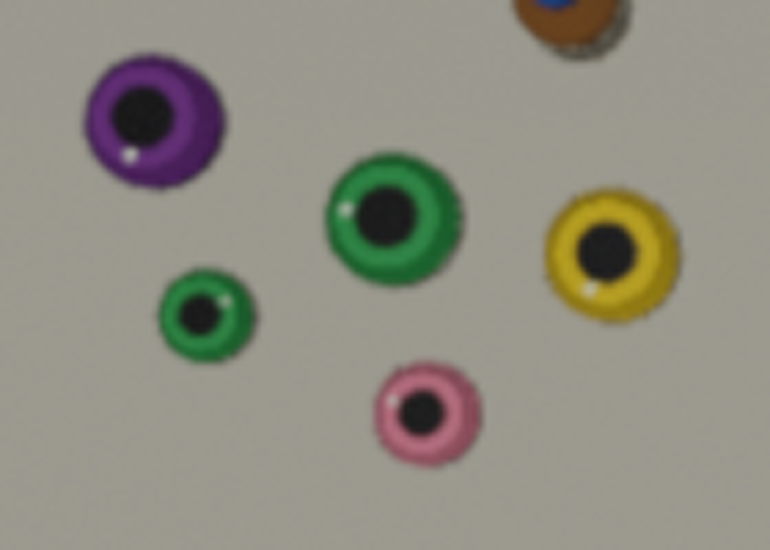

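View pics/top0y.png

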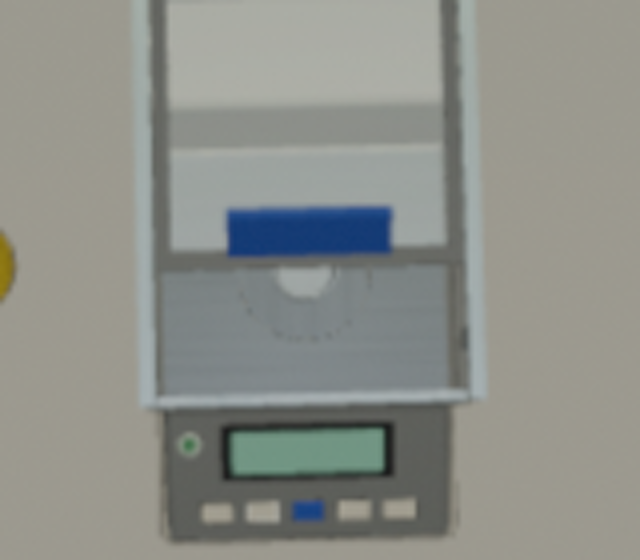

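The larger green puck is at about (200, 240) in the top image. Both cameras agree on it, at about (0.516, 0.369). The other pucks (pink, purple, yellow and the small green one) are look-alikes. The blue ridge is at (327, 232–243), and the orange print sensor is at (457, 260).

```bash
python3 - <<'E'
from h import *
from scipy.spatial.transform import Rotation as R
s=readout.read_state(); print(np.round(R.from_rotvec(s["tcp_rot"]).as_matrix(),3))
c=optics.read_camera("top")
f=lambda u,v:(250+u/4-.4,180+v/4-.4)
for p in((228,208),(391,208),(309,208)): print("ridge",np.round(atz(c,f(*p),.279),4))
for p in((148,400),(472,397),(135,5),(462,5)): print("rim",np.round(atz(c,f(*p),.26),4))
print("disp front",atz(c,f(309,540),.07), "doorfront",atz(c,f(309,268),.261))
print("window",atz(c,(130+387/5.5-.4,200+216/5.5-.4),.03), env.grasp_offset)
E
```

```text
[[-0.     0.353  0.936]
 [ 0.     0.936 -0.353]
 [-1.     0.    -0.   ]]
ridge [0.513  0.0574 0.279 ]
ridge [ 0.5134 -0.0404  0.279 ]
ridge [0.5132 0.0088 0.279 ]
rim [0.3981 0.1056 0.26  ]
rim [ 0.4007 -0.0904  0.26  ]
rim [0.6402 0.1155 0.26  ]
rim [ 0.6409 -0.0852  0.26  ]
disp front [0.30577528 0.00387362 0.07      ] doorfront [0.47854806 0.0083368  0.261     ]
window [0.51850327 0.36799408 0.03      ] 0.0187
```

Request:
jog_arm:
  motion:
    - {"xyz":[-30,0,0],"twist":-4.14,"gripper":1}
    - {"xyz":[-30,0,0],"twist":-4.14,"gripper":1}
    - {"xyz":[-30,0,0],"twist":-4.14,"gripper":1}
    - {"xyz":[-30,0,0],"twist":-4.14,"gripper":1}
    - {"xyz":[-30,0,0],"twist":-4.14,"gripper":1}
    - {"xyz":[0,0,0],"twist":0,"gripper":1}

```text
t: 1.65
tool_pos: [0.1856, 0.4919, 0.3871]
tcp_rot: [0.003, 1.568, 0.009]
ft_force: [-0.0, -0.8, -0.2]
gripper_width: 0.0121
```

Request:
jog_arm:
  motion:
    - {"xyz":[0,-30,23.5],"twist":0,"gripper":1}
    - {"xyz":[0,-30,23.5],"twist":0,"gripper":1}
    - {"xyz":[0,-30,23.5],"twist":0,"gripper":1}
    - {"xyz":[0,-30,23.5],"twist":0,"gripper":1}
    - {"xyz":[0,-30,23.5],"twist":0,"gripper":1}
    - {"xyz":[0,-30,23.5],"twist":0,"gripper":1}
    - {"xyz":[0,-30,23.5],"twist":0,"gripper":1}
    - {"xyz":[0,-30,23.5],"twist":0,"gripper":1}

```text
t: 2.32
tool_pos: [0.3741, 0.2496, 0.3813]
tcp_rot: [-0.0, 1.571, 0.001]
ft_force: [0.9, 0.5, -0.2]
gripper_width: -0.0001
```

Request:
jog_arm:
  motion:
    - {"xyz":[0,-30,23.5],"twist":0,"gripper":1}
    - {"xyz":[0,-30,23.5],"twist":0,"gripper":1}
    - {"xyz":[0,-30,23.5],"twist":0,"gripper":1}
    - {"xyz":[0,-30,23.5],"twist":0,"gripper":1}
    - {"xyz":[0,-30,23.5],"twist":0,"gripper":1}
    - {"xyz":[0,-30,23.5],"twist":0,"gripper":1}
    - {"xyz":[0,-30,23.5],"twist":0,"gripper":1}
    - {"xyz":[0,0,0],"twist":0,"gripper":1}

```text
t: 2.98
tool_pos: [0.5412, 0.0367, 0.379]
tcp_rot: [0.003, 1.573, -0.006]
ft_force: [-0.6, 0.8, -0.8]
gripper_width: -0.0002
```

Request:
jog_arm:
  motion:
    - {"xyz":[0,-14,7],"gripper":1}
    - {"xyz":[0,-14,7],"gripper":1}
    - {"xyz":[25,0,0],"gripper":1}
    - {"xyz":[25,0,0],"gripper":1}
    - {"xyz":[25,0,0],"gripper":1}
    - {"xyz":[0,0,0],"gripper":1}
    - {"xyz":[0,0,0],"gripper":1}

```text
invalid input at $.motion[0]: expected keys xyz, twist, gripper
```

```bash
python3 - <<'E'
from h import *
s=readout.read_state(); print(s["tool_pos"],s["ft_force"])
for n in("wrist","scene"):
    c=optics.read_camera(n); cv2.imwrite(f"pics/{n}1.png",c["frame"])
    for r in optics.spot_point(n,"door_ridge")[:2]: print(n,r["conf"],r["position"], atz(c,r["position"],.27) if n=="scene" else "")
E
```

```text
[0.54122667 0.0366841  0.37901601] [-0.62633349  0.81090885 -0.81260789]
wrist 0.57 [276.9, 201.4] 
scene 0.89 [295.8, 214.2] [0.50625031 0.01459124 0.27      ]
```

View pics/wrist1.png

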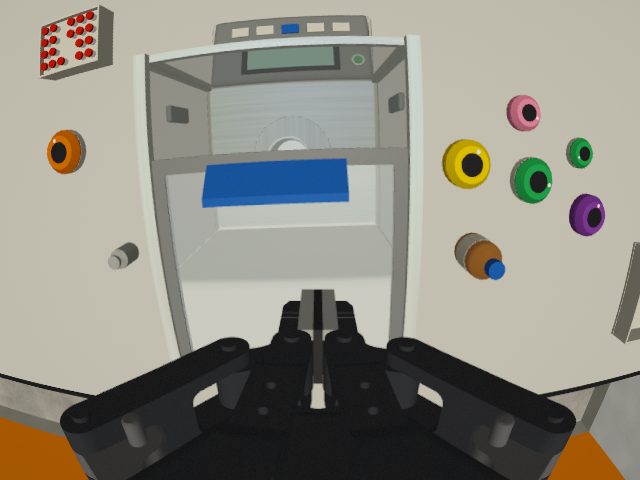

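View pics/scene1.png

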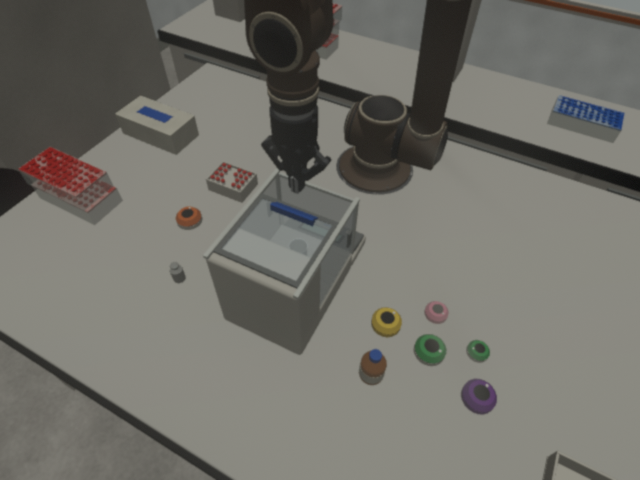

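The wrist view shows the ridge's back face at about (276, 203), ahead of the shut fingertips, with flat door behind it. The call was refused because "twist" was missing, so I'm repeating it.

Request:
jog_arm:
  motion:
    - {"xyz":[0,-14,7],"twist":0,"gripper":1}
    - {"xyz":[0,-14,7],"twist":0,"gripper":1}
    - {"xyz":[25,0,0],"twist":0,"gripper":1}
    - {"xyz":[25,0,0],"twist":0,"gripper":1}
    - {"xyz":[25,0,0],"twist":0,"gripper":1}
    - {"xyz":[0,0,0],"twist":0,"gripper":1}
    - {"xyz":[0,0,0],"twist":0,"gripper":1}

```text
t: 3.77
tool_pos: [0.5507, 0.0145, 0.3062]
tcp_rot: [-0.002, 1.573, 0.002]
ft_force: [-0.4, -0.1, 0.5]
gripper_width: 0.0
```

```bash
python3 - <<'E'
from h import *
s=readout.read_state(); print(s["tool_pos"],s["ft_force"])
for n in("wrist","top"):
    c=optics.read_camera(n); cv2.imwrite(f"pics/{n}2.png",c["frame"])
E
```

```text
[0.55070022 0.01449193 0.30622761] [-0.40101399 -0.06990194  0.51819805]
```

View pics/wrist2.png

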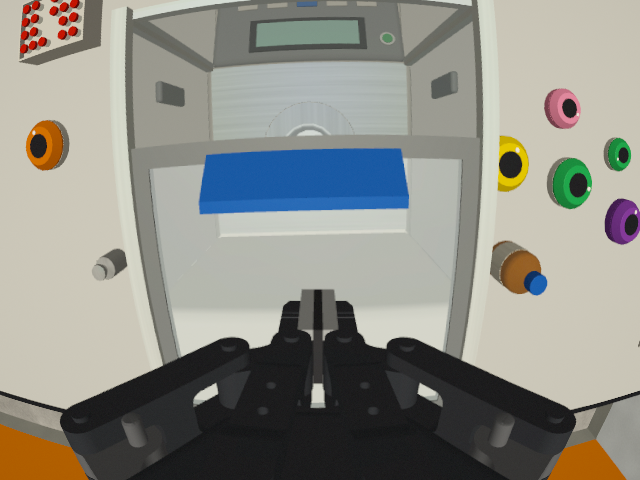

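Request:
jog_arm:
  motion:
    - {"xyz":[14,-3,0],"twist":0,"gripper":1}
    - {"xyz":[12,-3,0],"twist":0,"gripper":1}
    - {"xyz":[8,0,0],"twist":0,"gripper":1}
    - {"xyz":[3,0,0],"twist":0,"gripper":1}
    - {"xyz":[0,0,0],"twist":0,"gripper":1}
    - {"xyz":[0,0,0],"twist":0,"gripper":1}

```text
t: 4.37
tool_pos: [0.5524, 0.0076, 0.2703]
tcp_rot: [-0.001, 1.57, 0.001]
ft_force: [0.3, -0.0, 0.2]
gripper_width: -0.0004
```

```bash
python3 - <<'E'
from h import *
s=readout.read_state(); print(s["tool_pos"],s["ft_force"])
for n in("wrist","top"):
    c=optics.read_camera(n); cv2.imwrite(f"pics/{n}3.png",c["frame"])
E
```

```text
[0.55236233 0.00756811 0.27029038] [ 0.25586665 -0.00260774  0.24116628]
```

View pics/wrist3.png

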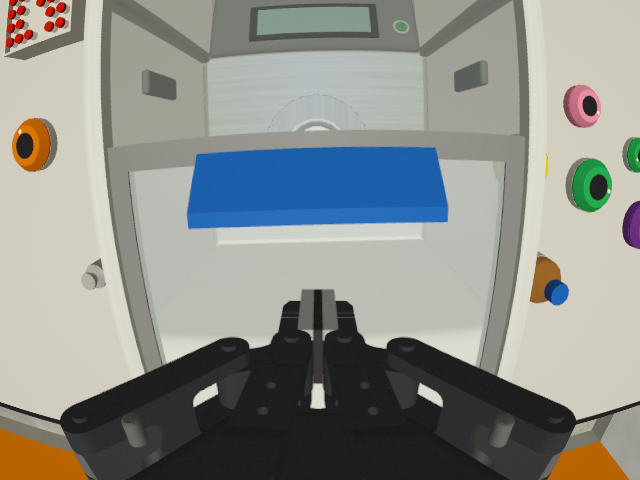

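Request:
jog_arm:
  motion:
    - {"xyz":[1,0,-6],"twist":0,"gripper":1}
    - {"xyz":[1,0,-6],"twist":0,"gripper":1}
    - {"xyz":[0,0,-5],"twist":0,"gripper":1}
    - {"xyz":[0,0,-4],"twist":0,"gripper":1}
    - {"xyz":[0,0,-4],"twist":0,"gripper":1}
    - {"xyz":[0,0,-4],"twist":0,"gripper":1}
    - {"xyz":[0,0,-4],"twist":0,"gripper":1}
    - {"xyz":[0,0,-4],"twist":0,"gripper":1}

```text
t: 5.13
tool_pos: [0.5151, 0.0071, 0.2675]
tcp_rot: [-0.001, 1.57, -0.0]
ft_force: [2.7, -2.1, -0.6]
gripper_width: -0.0002
```

```bash
python3 - <<'E'
from h import *
s=readout.read_state(); print(s["tool_pos"],s["ft_force"])
for n in("wrist","top"):
    c=optics.read_camera(n); cv2.imwrite(f"pics/{n}4.png",c["frame"])
E
```

```text
[0.51507414 0.00712383 0.26750365] [ 2.67230947 -2.11089612 -0.6117853 ]
```

View pics/wrist4.png

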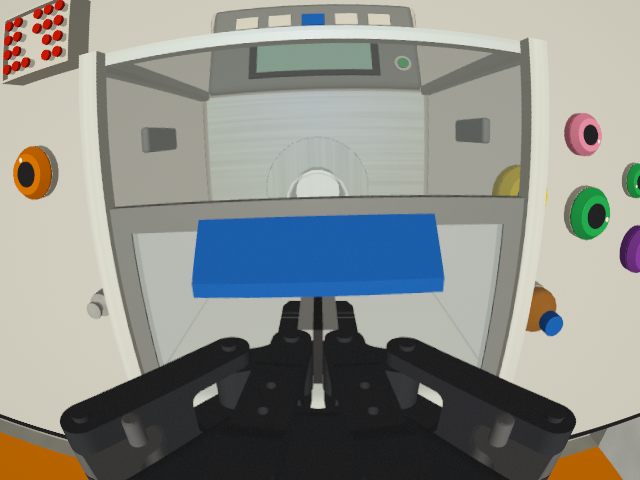

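The fingers are on the ridge and pushing at about 2.7 N. The front of the door is at row 200, with the rim at row 45. I'll keep sliding.

Request:
jog_arm:
  motion:
    - {"xyz":[0,0,-5],"twist":0,"gripper":1}
    - {"xyz":[0,0,-5],"twist":0,"gripper":1}
    - {"xyz":[0,0,-5],"twist":0,"gripper":1}
    - {"xyz":[0,0,-5],"twist":0,"gripper":1}
    - {"xyz":[0,0,-5],"twist":0,"gripper":1}
    - {"xyz":[0,0,-5],"twist":0,"gripper":1}
    - {"xyz":[0,0,-5],"twist":0,"gripper":1}
    - {"xyz":[0,0,-5],"twist":0,"gripper":1}

```text
t: 5.9
tool_pos: [0.4745, 0.0073, 0.2673]
tcp_rot: [-0.0, 1.571, 0.0]
ft_force: [1.8, -1.9, 0.1]
gripper_width: -0.0003
```

```bash
python3 - <<'E'
from h import *
s=readout.read_state(); print(s["tool_pos"],s["ft_force"])
for n in("wrist","top"):
    c=optics.read_camera(n); cv2.imwrite(f"pics/{n}5.png",c["frame"])
E
```

```text
[0.4745148  0.00728794 0.2673467 ] [ 1.78843551 -1.8738263   0.0792405 ]
```

View pics/wrist5.png

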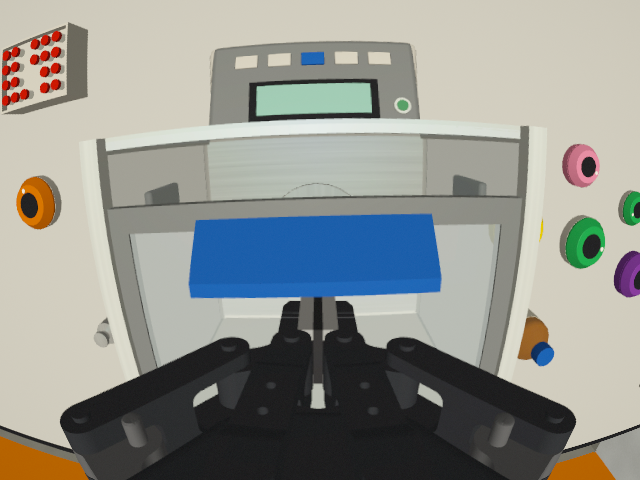

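Request:
jog_arm:
  motion:
    - {"xyz":[0,0,-4],"twist":0,"gripper":1}
    - {"xyz":[0,0,-4],"twist":0,"gripper":1}
    - {"xyz":[0,0,-4],"twist":0,"gripper":1}
    - {"xyz":[0,0,-4],"twist":0,"gripper":1}
    - {"xyz":[0,0,-3],"twist":0,"gripper":1}
    - {"xyz":[0,0,-2],"twist":0,"gripper":1}
    - {"xyz":[0,0,-2],"twist":0,"gripper":1}
    - {"xyz":[0,0,-1],"twist":0,"gripper":1}

```text
t: 6.67
tool_pos: [0.4507, 0.0073, 0.2673]
tcp_rot: [-0.0, 1.571, 0.0]
ft_force: [1.6, -1.2, 0.5]
gripper_width: -0.0001
```

```bash
python3 - <<'E'
from h import *
s=readout.read_state(); print(s["tool_pos"],s["ft_force"])
for n in("wrist","top"):
    c=optics.read_camera(n); cv2.imwrite(f"pics/{n}6.png",c["frame"])
E
```

```text
[0.45074459 0.00727653 0.26728809] [ 1.63286586 -1.24024479  0.49737857]
```

View pics/wrist6.png

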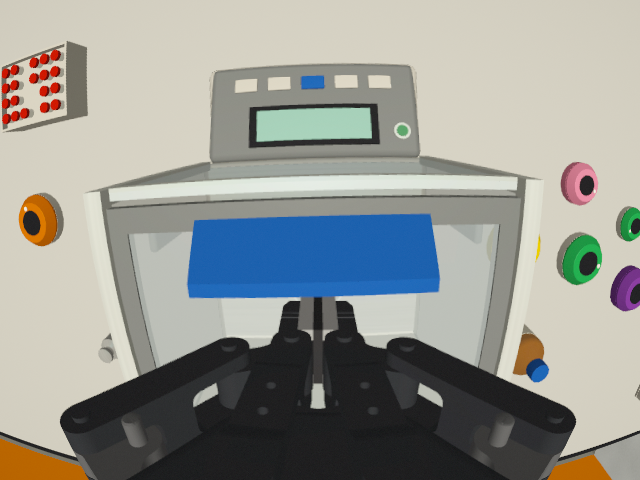

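Request:
jog_arm:
  motion:
    - {"xyz":[0,0,-1],"twist":0,"gripper":1}
    - {"xyz":[0,0,-1],"twist":0,"gripper":1}
    - {"xyz":[0,0,-1],"twist":0,"gripper":1}

```text
t: 7.02
tool_pos: [0.4481, 0.0074, 0.2673]
tcp_rot: [-0.0, 1.571, 0.001]
ft_force: [0.3, -0.9, 0.2]
gripper_width: -0.0003
```

Request:
jog_arm:
  motion:
    - {"xyz":[0,0,-1],"twist":0,"gripper":1}
    - {"xyz":[0,0,0],"twist":0,"gripper":1}

```text
t: 7.18
tool_pos: [0.4469, 0.0074, 0.2673]
tcp_rot: [-0.0, 1.571, 0.001]
ft_force: [1.4, -0.6, 0.3]
gripper_width: 0.0003
```

Request:
jog_arm:
  motion:
    - {"xyz":[0,0,-1],"twist":0,"gripper":1}
    - {"xyz":[0,0,-1],"twist":0,"gripper":1}

```text
t: 7.35
tool_pos: [0.445, 0.0073, 0.2673]
tcp_rot: [-0.0, 1.571, 0.0]
ft_force: [1.7, -0.3, -1.6]
gripper_width: -0.0001
```

Request:
jog_arm:
  motion:
    - {"xyz":[0,0,-1],"twist":0,"gripper":1}
    - {"xyz":[0,0,0],"twist":0,"gripper":1}

```text
t: 7.52
tool_pos: [0.444, 0.0073, 0.2673]
tcp_rot: [-0.0, 1.571, 0.0]
ft_force: [2.3, -0.1, 0.2]
gripper_width: -0.0003
```

```bash
python3 - <<'E'
from h import *
s=readout.read_state(); print(s["tool_pos"],s["ft_force"])
for n in("wrist","top"):
    c=optics.read_camera(n); cv2.imwrite(f"pics/{n}7.png",c["frame"])
a=cv2.imread("pics/wrist7.png")[150:310,80:320]; cv2.imwrite("pics/w7z.png",cv2.resize(a,None,fx=3.2,fy=3.2,interpolation=cv2.INTER_CUBIC))
E
```

```text
[0.44396823 0.00730762 0.26727984] [ 2.29948401 -0.13327947  0.20897512]
```

View pics/w7z.png

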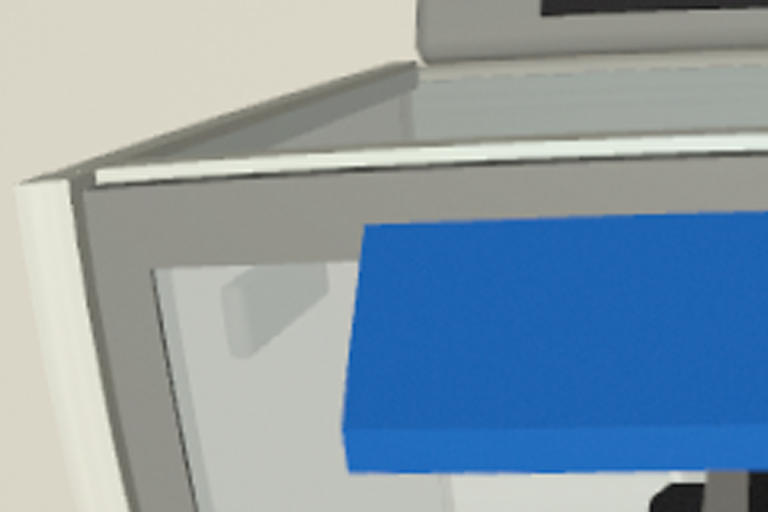

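Request:
jog_arm:
  motion:
    - {"xyz":[0,0,-1],"twist":0,"gripper":1}
    - {"xyz":[0,0,-1],"twist":0,"gripper":1}

```text
t: 7.78
tool_pos: [0.4438, 0.0073, 0.2674]
tcp_rot: [-0.0, 1.567, 0.0]
ft_force: [11.9, -0.8, -4.7]
gripper_width: -0.0003
```

Request:
jog_arm:
  motion:
    - {"xyz":[0,0,-1],"twist":0,"gripper":1}
    - {"xyz":[0,0,0],"twist":0,"gripper":1}

```text
t: 7.95
tool_pos: [0.4438, 0.0073, 0.2674]
tcp_rot: [-0.0, 1.566, 0.0]
ft_force: [12.6, -1.2, -5.0]
gripper_width: -0.0004
```

The force rose to about 12 N with no further travel, so the door is at its stop. I'll hold briefly, then back off and lift.

Request:
jog_arm:
  motion:
    - {"xyz":[0,0,0],"twist":0,"gripper":1}
    - {"xyz":[0,0,2],"twist":0,"gripper":1}
    - {"xyz":[0,0,5],"twist":0,"gripper":1}
    - {"xyz":[0,0,8],"twist":0,"gripper":1}
    - {"xyz":[-15,0,5],"twist":0,"gripper":1}
    - {"xyz":[-25,0,0],"twist":0,"gripper":1}
    - {"xyz":[-30,0,0],"twist":0,"gripper":1}
    - {"xyz":[-30,0,0],"twist":0,"gripper":1}

```text
t: 8.62
tool_pos: [0.4608, 0.0073, 0.3679]
tcp_rot: [-0.0, 1.573, 0.0]
ft_force: [0.5, 0.5, 0.6]
gripper_width: 0.0002
```

```bash
python3 - <<'E'
from h import *
s=readout.read_state(); print(s["tool_pos"],s["ft_force"])
for n in("wrist","top","scene"):
    c=optics.read_camera(n); cv2.imwrite(f"pics/{n}8.png",c["frame"])
    for r in optics.spot_point(n,"door_ridge")[:2]: print(n,r["conf"],r["position"],atz(c,r["position"],.27))
E
```

```text
[0.46081202 0.00734785 0.36785112] [0.47995322 0.49793234 0.59054004]
wrist 0.66 [315.7, 202.5] [0.43347175 0.00533408 0.27      ]
scene 0.66 [310.3, 191.2] [0.4324628 0.0081011 0.27     ]
```

View pics/wrist8.png

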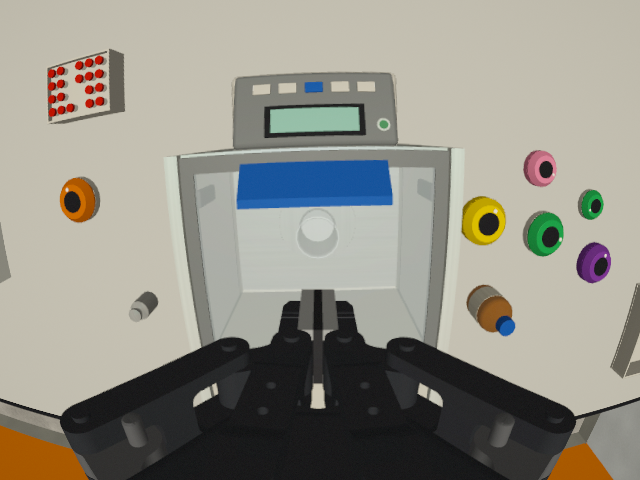

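View pics/scene8.png

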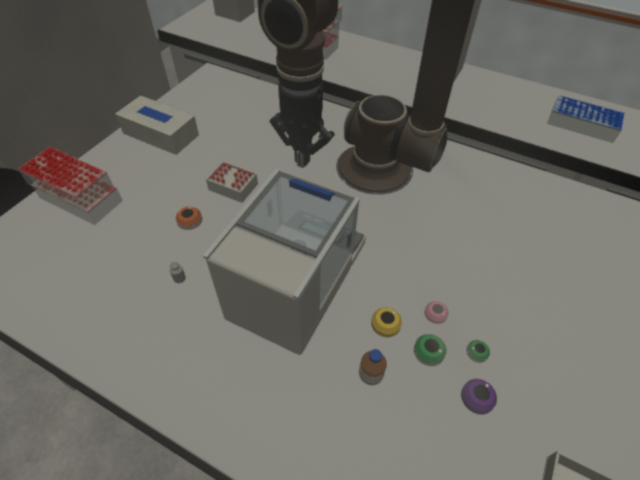

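The door is shut: the ridge is at x≈0.433 and its front frame meets the front rim. The big green puck shows at (545, 234) in the wrist view. I'll move over it while staying high.

Request:
jog_arm:
  motion:
    - {"xyz":[0,36,6],"twist":0,"gripper":1}
    - {"xyz":[0,36,6],"twist":0,"gripper":1}
    - {"xyz":[0,36,6],"twist":0,"gripper":1}
    - {"xyz":[0,36,6],"twist":0,"gripper":1}
    - {"xyz":[0,36,6],"twist":0,"gripper":1}
    - {"xyz":[0,36,6],"twist":0,"gripper":1}
    - {"xyz":[0,36,6],"twist":0,"gripper":1}
    - {"xyz":[0,36,6],"twist":0,"gripper":1}

```text
t: 9.58
tool_pos: [0.5085, 0.297, 0.3658]
tcp_rot: [-0.002, 1.573, -0.0]
ft_force: [0.4, -1.1, 0.6]
gripper_width: -0.0
```

Request:
jog_arm:
  motion:
    - {"xyz":[0,36,4],"twist":0,"gripper":1}
    - {"xyz":[0,36,4],"twist":0,"gripper":1}
    - {"xyz":[30,0,0],"twist":0,"gripper":1}
    - {"xyz":[30,0,0],"twist":0,"gripper":1}
    - {"xyz":[30,0,0],"twist":0,"gripper":1}
    - {"xyz":[30,0,0],"twist":0,"gripper":1}
    - {"xyz":[0,0,0],"twist":0,"gripper":1}
    - {"xyz":[0,0,0],"twist":0,"gripper":1}

```text
t: 10.25
tool_pos: [0.5155, 0.3664, 0.2449]
tcp_rot: [-0.003, 1.576, -0.002]
ft_force: [0.4, -0.1, 0.2]
gripper_width: 0.0001
```

```bash
cat >> h.py <<'E'
def fish(c,px,z):
    E=np.array(c["extrinsics"]); d=np.array([(px[0]-c["cx"])/c["fx"],(px[1]-c["cy"])/c["fy"]]); r=np.linalg.norm(d)
    v=E[:3,:3]@np.append(d/r*np.sin(r),np.cos(r)); o=E[:3,3]; return o+v*(z-o[2])/v[2]
E
python3 - <<'E'
from h import *
s=readout.read_state(); print(s["tool_pos"],s["ft_force"])
for n in("wrist","top","scene"):
    c=optics.read_camera(n); cv2.imwrite(f"pics/{n}9.png",c["frame"])
    for r in optics.spot_point(n,"tare_window")[:6]: print(n,round(r["conf"],2),np.round(r["position"]),np.round((fish if n=="wrist" else atz)(c,r["position"],.03),4))
E
```

```text
[0.51548092 0.36636595 0.24485075] [ 0.37482148 -0.05745672  0.2466762 ]
wrist 0.98 [207. 196.] [0.4997 0.2542 0.03  ]
wrist 0.96 [321. 212.] [0.517  0.3679 0.03  ]
wrist 0.84 [298. 109.] [0.4167 0.3461 0.03  ]
wrist 0.75 [416. 163.] [0.467  0.4615 0.03  ]
wrist 0.6 [440. 264.] [0.5707 0.4937 0.03  ]
top 0.88 [200. 240.] [0.5167 0.3687 0.03  ]
top 0.73 [239. 245.] [0.5001 0.2564 0.03  ]
top 0.6 [208. 273.] [0.4212 0.3424 0.03  ]
scene 0.91 [436. 308.] [0.4204 0.3437 0.03  ]
scene 0.72 [482. 351.] [0.477  0.4706 0.03  ]
scene 0.72 [478. 392.] [0.5715 0.489  0.03  ]
scene 0.65 [431. 346.] [0.519  0.3651 0.03  ]
scene 0.56 [386. 316.] [0.4972 0.2471 0.03  ]
scene 0.48 [433. 352.] [0.532  0.3746 0.03  ]
```

View pics/wrist9.png

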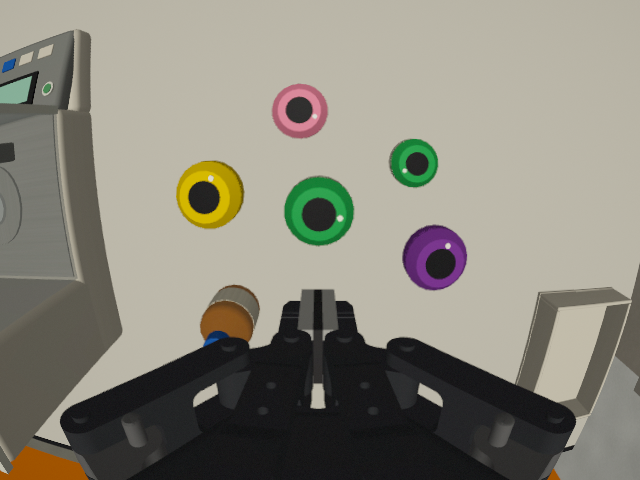

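The big green puck is at (319, 212), right ahead of the tips; wrist and top both put it at about (0.517, 0.368). The bottle is roughly 150 mm away, so I'll descend to about 32 mm above the window.

Request:
jog_arm:
  motion:
    - {"xyz":[30,1,1],"twist":0,"gripper":1}
    - {"xyz":[30,1,0],"twist":0,"gripper":1}
    - {"xyz":[30,0,0],"twist":0,"gripper":1}
    - {"xyz":[30,0,0],"twist":0,"gripper":1}
    - {"xyz":[20,0,0],"twist":0,"gripper":1}
    - {"xyz":[10,0,0],"twist":0,"gripper":1}
    - {"xyz":[0,0,0],"twist":0,"gripper":1}
    - {"xyz":[0,0,0],"twist":0,"gripper":1}

```text
t: 11.22
tool_pos: [0.5184, 0.3696, 0.0984]
tcp_rot: [0.0, 1.57, 0.001]
ft_force: [0.3, -0.4, 0.1]
gripper_width: 0.0001
```

```bash
python3 - <<'E'
from h import *
s=readout.read_state(); print(s["tool_pos"],s["ft_force"])
for n in("wrist",):
    c=optics.read_camera(n); cv2.imwrite(f"pics/{n}10.png",c["frame"])
    for r in optics.spot_point(n,"tare_window")[:6]: print(n,round(r["conf"],2),np.round(r["position"]),np.round((fish if n=="wrist" else atz)(c,r["position"],.03),4))
E
```

```text
[0.51836026 0.36964493 0.0984003 ] [ 0.28655283 -0.36444938  0.12291897]
wrist 0.91 [495. 327.] [0.5721 0.4936 0.03  ]
wrist 0.84 [278.  84.] [0.4181 0.3465 0.03  ]
wrist 0.73 [310. 254.] [0.5172 0.3643 0.03  ]
wrist 0.58 [469. 171.] [0.4654 0.4595 0.03  ]
```

View pics/wrist10.png

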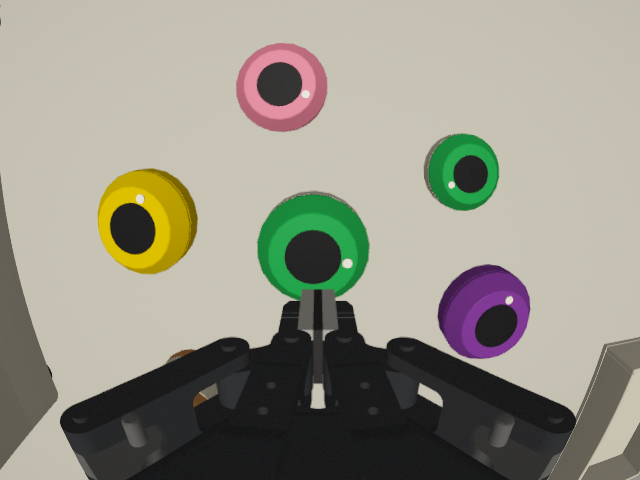

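Request:
jog_arm:
  motion:
    - {"xyz":[15,-2,0],"twist":0,"gripper":1}
    - {"xyz":[12,0,-1],"twist":0,"gripper":1}
    - {"xyz":[8,0,0],"twist":0,"gripper":1}
    - {"xyz":[0,0,0],"twist":0,"gripper":1}
    - {"xyz":[0,0,0],"twist":0,"gripper":1}
    - {"xyz":[0,0,0],"twist":0,"gripper":1}

```text
t: 11.82
tool_pos: [0.5175, 0.3678, 0.0635]
tcp_rot: [0.0, 1.569, 0.001]
ft_force: [-0.6, 0.2, -0.1]
gripper_width: 0.0001
```

Request:
jog_arm:
  motion:
    - {"xyz":[0,0,0],"twist":0,"gripper":1}
    - {"xyz":[0,0,0],"twist":0,"gripper":1}
    - {"xyz":[0,0,0],"twist":0,"gripper":1}
    - {"xyz":[0,0,0],"twist":0,"gripper":1}
    - {"xyz":[0,0,0],"twist":0,"gripper":1}
    - {"xyz":[0,0,0],"twist":0,"gripper":1}
    - {"xyz":[0,0,0],"twist":0,"gripper":1}
    - {"xyz":[0,0,0],"twist":0,"gripper":1}

```text
t: 12.48
tool_pos: [0.5169, 0.3673, 0.0623]
tcp_rot: [-0.0, 1.571, 0.0]
ft_force: [0.2, -0.5, -0.6]
gripper_width: 0.0
```

```bash
python3 - <<'E'
from h import *
s=readout.read_state(); print(s["t"],s["tool_pos"],s["ft_force"])
for n in("wrist","scene","top"):
    c=optics.read_camera(n); cv2.imwrite(f"pics/{n}11.png",c["frame"])
E
```

```text
12.4833 [0.51686833 0.36732134 0.06225571] [ 0.18939276 -0.52009531 -0.62853034]
```

View pics/scene11.png

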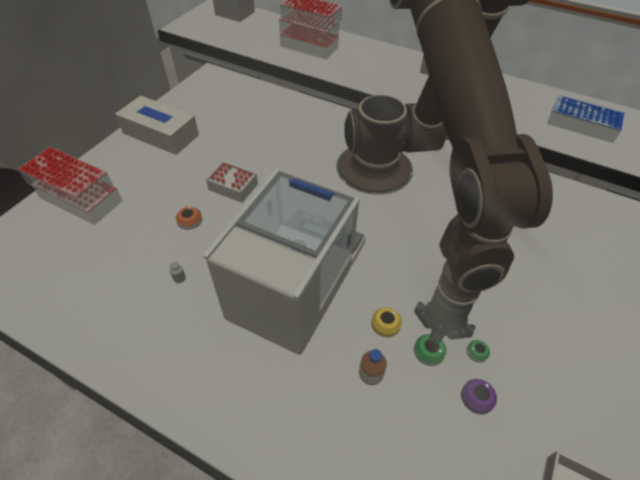

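View pics/wrist11.png

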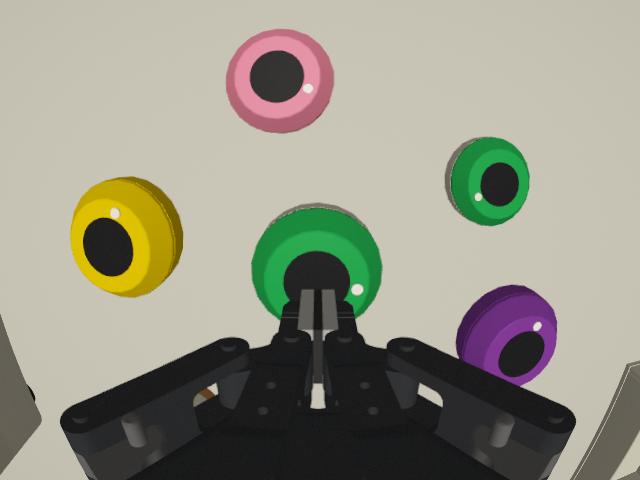

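The tips are centred above the big green window at (317, 280) in the wrist view, with a clear gap. I'll dwell here and then rise.

Request:
jog_arm:
  motion:
    - {"xyz":[0,0,0],"twist":0,"gripper":1}
    - {"xyz":[0,0,0],"twist":0,"gripper":1}
    - {"xyz":[0,0,0],"twist":0,"gripper":1}
    - {"xyz":[0,0,0],"twist":0,"gripper":1}
    - {"xyz":[0,0,0],"twist":0,"gripper":1}
    - {"xyz":[0,0,0],"twist":0,"gripper":1}
    - {"xyz":[0,0,0],"twist":0,"gripper":1}
    - {"xyz":[0,0,0],"twist":0,"gripper":1}

```text
t: 13.3
tool_pos: [0.5169, 0.3673, 0.0623]
tcp_rot: [-0.0, 1.571, 0.0]
ft_force: [-0.4, 0.3, -0.7]
gripper_width: -0.0002
```

Request:
jog_arm:
  motion:
    - {"xyz":[0,0,0],"twist":0,"gripper":1}
    - {"xyz":[0,0,0],"twist":0,"gripper":1}
    - {"xyz":[0,0,0],"twist":0,"gripper":1}
    - {"xyz":[0,0,0],"twist":0,"gripper":1}
    - {"xyz":[0,0,0],"twist":0,"gripper":1}
    - {"xyz":[0,0,0],"twist":0,"gripper":1}
    - {"xyz":[0,0,0],"twist":0,"gripper":1}
    - {"xyz":[0,0,0],"twist":0,"gripper":1}

```text
t: 13.97
tool_pos: [0.5169, 0.3673, 0.0623]
tcp_rot: [-0.0, 1.571, 0.0]
ft_force: [-0.2, -0.3, -0.4]
gripper_width: -0.0
```

Request:
jog_arm:
  motion:
    - {"xyz":[0,0,0],"twist":0,"gripper":1}
    - {"xyz":[0,0,0],"twist":0,"gripper":1}
    - {"xyz":[0,0,0],"twist":0,"gripper":1}
    - {"xyz":[0,0,0],"twist":0,"gripper":1}
    - {"xyz":[-15,0,0],"twist":0,"gripper":1}
    - {"xyz":[-30,0,0],"twist":0,"gripper":1}
    - {"xyz":[-35,0,0],"twist":0,"gripper":1}
    - {"xyz":[-35,0,0],"twist":0,"gripper":1}

```text
t: 14.63
tool_pos: [0.5163, 0.3669, 0.178]
tcp_rot: [-0.001, 1.572, -0.0]
ft_force: [0.3, 1.0, 0.2]
gripper_width: 0.0002
```

Request:
jog_arm:
  motion:
    - {"xyz":[-35,0,0],"twist":0,"gripper":1}
    - {"xyz":[-35,0,0],"twist":0,"gripper":1}
    - {"xyz":[-35,0,0],"twist":0,"gripper":1}
    - {"xyz":[-10,10,-30],"twist":0,"gripper":1}
    - {"xyz":[0,10,-30],"twist":0,"gripper":1}
    - {"xyz":[0,10,-30],"twist":0,"gripper":1}
    - {"xyz":[0,10,-30],"twist":0,"gripper":1}
    - {"xyz":[0,10,-30],"twist":0,"gripper":1}

```text
t: 15.3
tool_pos: [0.3656, 0.4175, 0.2925]
tcp_rot: [0.0, 1.57, 0.0]
ft_force: [0.3, 1.2, 0.2]
gripper_width: -0.0004
```

Request:
jog_arm:
  motion:
    - {"xyz":[0,10,-30],"twist":0,"gripper":1}
    - {"xyz":[0,10,-30],"twist":0,"gripper":1}
    - {"xyz":[0,0,0],"twist":0,"gripper":1}
    - {"xyz":[0,0,0],"twist":0,"gripper":1}
    - {"xyz":[0,0,0],"twist":0,"gripper":1}
    - {"xyz":[0,0,0],"twist":0,"gripper":1}

```text
t: 15.8
tool_pos: [0.3076, 0.437, 0.2922]
tcp_rot: [0.0, 1.571, -0.0]
ft_force: [-0.5, -0.6, 0.7]
gripper_width: -0.0004
```

```bash
python3 - <<'E'
from h import *
s=readout.read_state(); print(s["t"],s["tool_pos"],s["ft_force"])
for n in("scene","top"):
    c=optics.read_camera(n); cv2.imwrite(f"pics/{n}12.png",c["frame"])
    for k,z in (("tare_window",.03),("print_window",.03),("door_ridge",.27),("amber_bottle",0)):
        for r in optics.spot_point(n,k)[:5]: print(n,k,round(r["conf"],2),np.round(r["position"]),np.round(atz(c,r["position"],z),3))
E
```

```text
15.8 [0.30762684 0.43703504 0.29222018] [-0.54123308 -0.56067825  0.66086356]
scene tare_window 0.89 [438. 308.] [0.419 0.347 0.03 ]
scene tare_window 0.82 [483. 349.] [0.471 0.472 0.03 ]
scene tare_window 0.74 [432. 345.] [0.517 0.367 0.03 ]
scene tare_window 0.72 [479. 388.] [0.564 0.488 0.03 ]
scene tare_window 0.64 [386. 313.] [0.492 0.243 0.03 ]
scene print_window 0.73 [190. 213.] [ 0.457 -0.363  0.03 ]
scene door_ridge 0.85 [308. 192.] [0.436 0.005 0.27 ]
scene amber_bottle 0.59 [374. 371.] [ 0.622  0.275 -0.   ]
top tare_window 0.94 [239. 245.] [0.502 0.256 0.03 ]
top tare_window 0.86 [209. 274.] [0.416 0.339 0.03 ]
top tare_window 0.75 [200. 239.] [0.519 0.368 0.03 ]
top tare_window 0.67 [166. 257.] [0.465 0.463 0.03 ]
top tare_window 0.56 [159. 224.] [0.56  0.488 0.03 ]
top print_window 0.66 [462. 260.] [ 0.462 -0.382  0.03 ]
top door_ridge 0.86 [324. 263.] [0.438 0.014 0.27 ]
top amber_bottle 0.55 [238. 202.] [0.63  0.266 0.   ]
top amber_bottle 0.22 [461. 258.] [ 0.47  -0.387  0.   ]
```

View pics/top12.png

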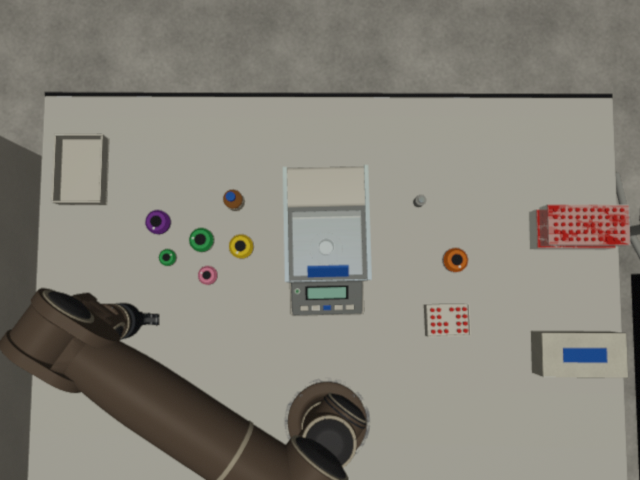

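View pics/scene12.png

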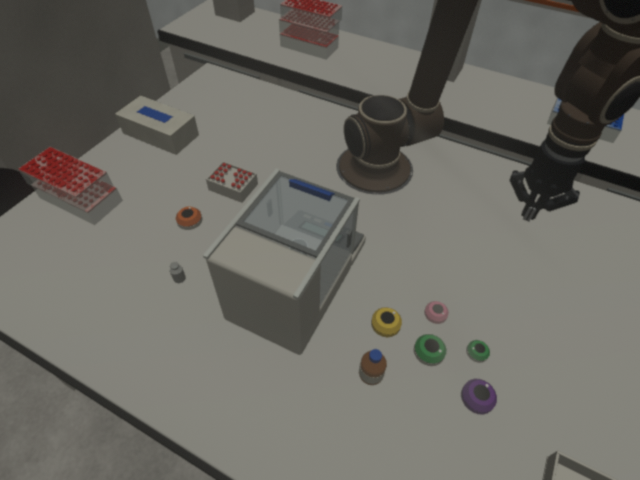

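Both views show the door shut (ridge at (328, 270) in the top view), everything where it stood, and the hand clear. I'm handing in.

```bash
python3 -c "
from cell import env
print(env.hand_in())"
```

```text
the job is handed in; nothing more can be done
None
```

I shut the top door, held the hand over the tare sensor for about two seconds, and handed the job in at about 16 s. The hand-in gives no verdict.

- **Door:** I pushed the blue ridge from behind with the closed fingertips until the door hit its stop. The force rose from about 2 N to about 12 N with no further travel, so it stayed under the 30 N limit. The ridge is now at about x = 0.435 m, moved from 0.513 m, and the front of the door meets the rim in the pictures.
- **Tare sensor:** I pointed at the larger green-collared sensor, at about (0.517, 0.368). The fingertips stayed about 32 mm above its window and within about 2 mm of its centre for a little over 2 s. The force readings showed no contact.
- **Finish:** The hand ended at (0.308, 0.437, 0.292), about 0.3 m or more from both sensors and touching nothing.
- **Last checks:** In the final top and scene pictures everything stands as it did at the start. The detector positions I rechecked (both sensors, bottle, ridge) agree with the earlier ones to within their scatter of about 10 mm. That is coarser than the 5 mm limit for the sensors and the beaker, so I relied on the pictures and force readings there.

One move call was refused because I left out "twist"; nothing moved, and I repeated it correctly.

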